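# Find the waste flap that still gives and push it open

## Robot

A 7-joint arm with a two-finger parallel gripper is mounted at the origin on a cart in front of the work surface, level with it; the furniture and walls round the work are solid. World frame = base frame: x ahead of the robot, y to its left, z up, the work surface at z = 0. Lengths are in m, angles in rad, forces in N, time in s.
With the tool pointing down it reaches from about 0.4 to 0.85 m from the base axis. Payload 4.5 kg.
Tool frame: the origin (TCP) lies where the fingers leave the gripper's body, on its centre line; the fingertips stand 64 mm ahead of it and the grasp point (between the pads) lies 45 mm ahead of it; z points along the fingers, y is the line along which they close (so a half turn about z gives the same grasp; the last joint's range is limited). The gripper opens to 88 mm and grips with 3 to 60 N. Pads are 18 mm wide; open, the fingers measure 123 mm over their backs; the gripper's body (75 mm by 187 mm) begins 45 mm behind the grasp point.
Start: joints at [-1.257, 0.689, -0.195, 1.565, 0.157, 0.902, -0.215], TCP at [0.173, 0.601, 0.303] pointing down, gripper open.
Joint ranges: [-3.01, 3.01], [-0.46, 2.08], [-1.47, 1.51], [0.13, 2.56], [-1, 4.14], [0.04, 2.09], [-2.66, 2.66]. Speed limits (rad/s): [2.57, 2.57, 3.14, 3.14, 3.14, 3.14, 3.14].

## Interface

Orientations are given as a unit quaternion [x, y, z, w].
In Python, from bench import monitor, eyes, job gives the robot as it stands. The module is installed in compiled form; this text tells all that it offers.
- The arm moves only by the shell command python3 -m crank 'ROWS' [OPENING] [FORCE]. ROWS is a JSON object of lists of equal length, an entry for each row: "slide": the shift along the tool's x, y, z in cm, a list of three; "twist": the turn, a rotation vector about the tool's x, y, z in degrees, a list of three. A call has 1 to 5 rows; each row shifts and turns the commanded pose from where the row before left it, along the tool's axes as they then stand; what a row does not reach is not made up. A row lasts 1/8 s, in which the tool goes at most 62.5 mm and 10.7 degrees, less where a joint would pass 70% of its speed; a pose out of reach is approached as far as the arm can. A call is refused whole if a number of a shift passes 6.25 or a number of a turn 10.7, either way. A call with a gripper value outside its range is refused whole. OPENING is the closure, from 0 (fully open) to 1 (shut), set as the call begins (- or left out, the last holds). The fingers move at their own pace and stop on an object; FORCE is the grip in N (left out, the last holds). Time passes only in rows, so rows that do not move let the fingers close. It gives the time, the measured TCP pose, the force, the opening and the grip force at its end, in the units of the state.
- monitor.get_obs(): the state, without advancing time (a new reading comes with each control period).
- eyes.capture(name): name is "scene" or "top" or "wrist"; returns the picture (420x560x3 uint8, blue, green, red); there is no depth.
- eyes.camera_params(name): a dict with "intrinsics" (3x3 intrinsics, pixels), "R" (3x3) and "t" (3): a world point X has camera coordinates R X + t. Camera axes: x right, y down, z forward; pixel columns grow to the right and rows downward; lengths in m; the calibration is good to about 2 mm. A picture is of the moment at which its call begins: read the wrist's pose just before it. camera_params takes no time and is no camera call; for the wrist camera it gives the pose at the moment of the call.
- job.close_job(): hands the job in; it is judged then, once.
The state is a dict: "clock": time; "q": joint angles; "qd": joint speeds; "joint_torque": joint torques, N m; "tool_pos": TCP position; "ee_rot": TCP orientation; "wrist_force": force on the tool from outside, world axes, zero at the start; "wrist_torque": the same for the moment, N m; "opening": finger opening in m; "grasp_force": force on a finger pad.
Only numpy, scipy, OpenCV 4.12 (cv2) and the standard library are available. Lean on these libraries where they do the work, as an engineer would, in place of code of your own. Each camera call takes 0.05 s, during which the arm holds its last target. There are 200 camera calls.

## Task

The bench waste station has four identical swing flaps in its top; three of them sit on liners that are packed full and cannot move, and only one liner has room. Press gently on the flaps with a fingertip until you find the one that rocks, then push that flap open until it stands nearly upright, leave it open and take the hand away. Nothing is to be picked up, and the other things on the bench and on the station stay where they are.

Things in the scene. Friction and masses are not known exactly. Their poses are not given: they have to be found in the camera images.
- station: white waste station with a steel top, fixed, 165 (x) x 408 (y) x 112 mm high. Origin: centre of its underside; x to its back (robot in front), y to its left, z up. Four wells in a row in the top, 92 (x) x 90 mm (y), 98 mm apart along y, centred at x = -25 mm, each under one flap. Behind them a 61 mm ledge level with the rim, with small things up to 20 mm high and a 7 mm raised edge at back and sides
- flap_1_centre (a point): centre of the leftmost flap (station y = +147 mm), on its pivot axis, 106 mm above the bench. All flaps are alike: plain metal plates 88 (x) x 86 (y) x 4 mm; shut, a flap lies level, its upper face 2 mm above this point and 4 mm below the rim. It tips like a seesaw about the station's y axis through this point. Axes as the station's while shut; they turn with the flap
- flap_2_centre (a point): the same for the second flap from the left (station y = +49 mm)
- flap_3_centre (a point): the same for the third flap from the left (station y = -49 mm)
- flap_4_centre (a point): the same for the rightmost flap (station y = -147 mm)
- flap_1 (a joint): tilt of the leftmost flap, rad: 0 shut, + when its front half (robot's side) goes down and its back half up, - the other way; stops at +-1.45. Balanced, with a little pivot friction (0.05 N m): a free flap yields to 1 to 3 N pressed 20 to 40 mm from its axis and stays where it is left
- flap_2 (a joint): the same for the second flap from the left. A flap over a full liner has about 1 mm of play at its edge, then meets a stiff spring (about 6 N per mm): it never tilts beyond 0.15 rad, however hard it is pressed, and springs back
- flap_3 (a joint): the same for the third flap from the left. Under the one free flap (a different one each time, not to be seen from outside) the well is clear down to 58 mm above the bench
- flap_4 (a joint): the same for the rightmost flap
- forceps: steel forceps, 14 x 129 x 8 mm, lying loose on the station's back ledge; origin under its centre
- tape: small roll of dark tape, 55 x 53 x 19 mm, lying loose on the station's back ledge; origin under its centre
- beaker: small glass beaker, 54 mm across, 70 mm high, standing loose on the bench to the right of the station; origin under its centre
- bottle: glass bottle with an orange screw cap, 56 mm across, 105 mm high, standing loose on the bench to the left of the station; origin under its centre
- note_pad: block of yellow notes, 74 x 74 x 14 mm, lying loose on the bench in front; origin under its centre
- timer: white bench timer, 60 x 64 x 20 mm, lying loose on the bench in front; origin under its centre

How it is judged:
At the end, for the whole second after the job is handed in: one flap stands open by more than 1.2 rad (about 70 degrees, either way round), stays there, and every loose thing on the bench and on the ledge is within 30 mm of where it stood ((value of joint any of flap_1, flap_2, flap_3, flap_4 above 1.2 rad or value of joint any of flap_1, flap_2, flap_3, flap_4 below -1.2 rad) and distance of each of forceps, tape, beaker, bottle, note_pad, timer from where it was at the start of the episode below 0.03 m); the robot touches nothing.
It fails at once if the station or a flap is pressed harder than 45 N (contact force between any of the fingers, the arm and station above 45 N).
It fails at once if a loose thing is picked up, knocked over or pushed more than 30 mm (distance of any of forceps, tape, beaker, bottle, note_pad, timer from where it was at the start of the episode above 0.03 m or angle between any of beaker, bottle's own z axis and vertical above 0.5 rad).
It also fails if it takes over 51 s, if anything falls off the work surface, if the arm or the gripper's body presses on something with over 40 N, if the wrist force passes 120 N, or if a joint passes its speed limit or range.

## Working session

There is one attempt and no reset: what is moved stays moved. The work goes in short steps, Python scripts to look and compute and a shell command to move; the robot and the scene stay as the last step left them, time stands still between calls to the robot, and variables do not carry over. Pictures are saved under pics/ and viewed, at most 10 in all, crops included, and the job is handed in when it is done.

```bash
mkdir -p pics
python3 - <<'E'
from bench import monitor, eyes
import cv2,numpy as np
o=monitor.get_obs(); print(o['clock'],o['tool_pos'],o['ee_rot'],o['wrist_force'],o['opening'])
for n in('scene','top'):
    cv2.imwrite(f'pics/{n}0.png',eyes.capture(n)); p=eyes.camera_params(n); print(n,{k:np.round(v,4).tolist() for k,v in p.items()})
E
```

```text
0.0 [0.17250976 0.60020902 0.30193818] [ 1.39418519e-01  9.90233157e-01 -8.76508306e-04 -5.90043232e-05] [-0.17171678  0.51287103  1.09933221] 0.08804584447970679
scene {'intrinsics': [[485.1789, 0.0, 280.8405], [0.0, 485.1789, 203.2531], [0.0, 0.0, 1.0]], 'R': [[0.6124, -0.7905, -0.0065], [-0.4273, -0.3241, -0.844], [0.6651, 0.5196, -0.5363]], 't': [-0.3222, 0.2992, 0.7568]}
top {'intrinsics': [[403.1921, 0.0, 286.5341], [0.0, 403.1921, 211.1284], [0.0, 0.0, 1.0]], 'R': [[-0.041, -0.9991, 0.0058], [-0.9732, 0.0386, -0.2269], [0.2264, -0.015, -0.9739]], 't': [0.0226, 0.5353, 0.9554]}
```

View pics/top0.png

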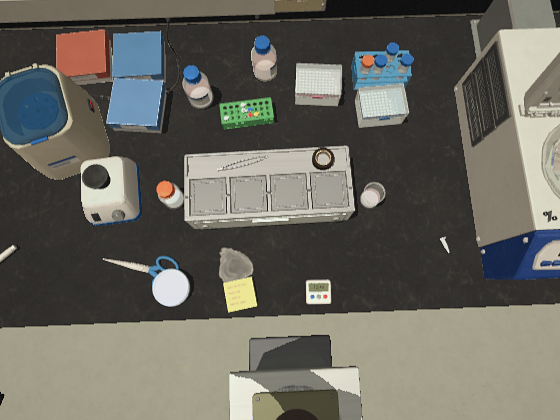

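View pics/scene0.png

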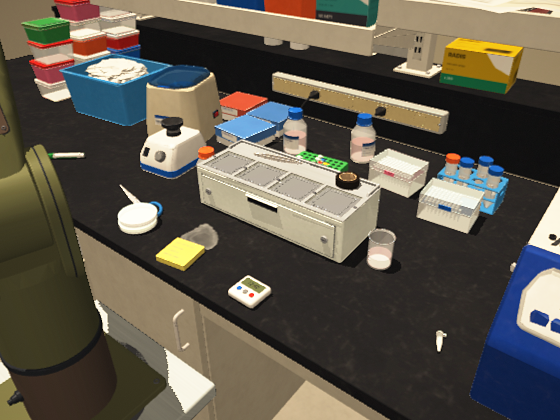

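The top view shows the station at about columns 185–353 and rows 148–228. The flaps are near (209,196), (249,194), (290,192) and (330,189), the forceps near (243,162) and the tape near (322,159). I'll enlarge this area to get corner pixels.

Run:
```python
import cv2
i=cv2.imread('pics/top0.png')[140:235,170:365]
cv2.imwrite('pics/crop.png',cv2.resize(i,None,fx=4,fy=4,interpolation=cv2.INTER_CUBIC))
```

```text
(no output)
```

View pics/crop.png

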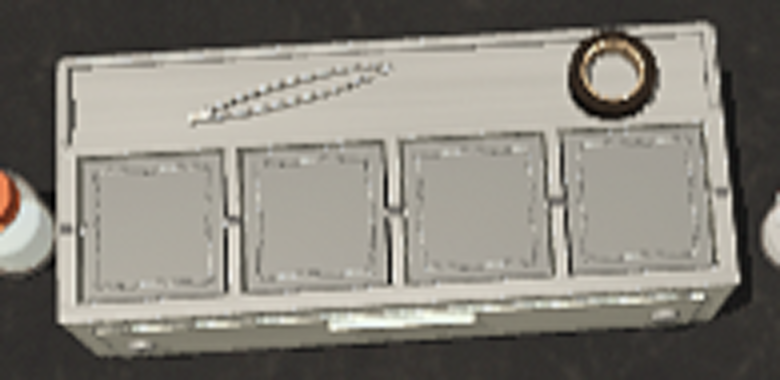

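The enlargement shows pivot marks at crop pixels (66,229), (232,219), (394,210), (557,200) and (722,190). The well corners and outer corners are also clear. I'll fit the station pose to these points.

```bash
cat > geo.py <<'E'
from bench import monitor, eyes
import numpy as np
from scipy.optimize import least_squares
from scipy.spatial.transform import Rotation as Ro
def project(n,X):
    p=eyes.camera_params(n); c=X@np.array(p['R']).T+p['t']; c=c@np.array(p['intrinsics']).T; return c[:,:2]/c[:,2:]
S=np.array([0,0,0.])
def world(P,s):
    c,n=np.cos(s[2]),np.sin(s[2]); P=np.atleast_2d(P)
    return np.c_[s[0]+c*P[:,0]-n*P[:,1], s[1]+n*P[:,0]+c*P[:,1], P[:,2]]
E
python3 - <<'E'
from geo import *
pts=[(66,229,-25,200,112),(232,219,-25,98,112),(394,210,-25,0,112),(557,200,-25,-98,112),(722,190,-25,-200,112),
(78,157,21,192,112),(80,303,-71,192,112),(703,124,21,-192,112),(714,270,-71,-192,112),
(58,322,-82.5,204,112),(740,283,-82.5,-204,112),(58,58,82.5,204,119),(715,22,82.5,-204,119)]
a=np.array(pts,float); px=(a[:,:2]+.5)/4-.5+[170,140]; P=a[:,2:]/1000
r=least_squares(lambda s:(project('top',world(P,s))-px).ravel(),[.6,0,0],loss='soft_l1')
print(r.x); print(np.round(project('top',world(P,r.x))-px,1).tolist())
F=world([[-.025,y,.106] for y in(.147,.049,-.049,-.147)],r.x); print(F.round(4))
o=monitor.get_obs(); R=Ro.from_quat(o['ee_rot']); print(R.as_matrix().round(3))
print('scene px of pivots',project('scene',world(P[:5],r.x)).round(0).tolist())
E
```

```text
[0.59748205 0.04400141 0.01825046]
[[-0.6, 0.0], [0.3, 0.2], [0.3, 0.2], [-0.0, 0.4], [0.6, 0.6], [-0.4, -0.4], [-0.7, -0.1], [0.3, -0.7], [1.1, -0.9], [-0.2, 0.2], [0.0, 0.3], [-1.0, -0.2], [0.3, -0.0]]
[[ 0.5698  0.1905  0.106 ]
 [ 0.5716  0.0925  0.106 ]
 [ 0.5734 -0.0054  0.106 ]
 [ 0.5752 -0.1034  0.106 ]]
[[-0.961  0.276 -0.   ]
 [ 0.276  0.961 -0.002]
 [-0.    -0.002 -1.   ]]
scene px of pivots [[213.0, 156.0], [245.0, 167.0], [278.0, 179.0], [314.0, 193.0], [355.0, 208.0]]
```

```bash
python3 -m crank '{"slide":[[0,0,0],[0,0,0],[-3,-3.4,0],[-3,-3.4,0],[-3,-3.4,0]],"twist":[[0,0,-8.5],[0,0,-8.6],[0,0,0],[0,0,0],[0,0,0]]}' 1 10
python3 -m crank '{"slide":[[-3,-3.4,0],[-3,-3.4,0],[-3,-3.4,0],[-3,-3.4,0],[-3,-3.4,0]],"twist":[[0,0,0],[0,0,0],[0,0,0],[0,0,0],[0,0,0]]}'
cat > st.py <<'E'
from geo import *
s=[0.5975,0.0440,0.01825]
o=monitor.get_obs(); R=Ro.from_quat(o['ee_rot']); p=np.array(o['tool_pos'])
tip=p+R.as_matrix()@[0,0,.064]
c,n=np.cos(s[2]),np.sin(s[2]); d=tip[:2]-s[:2]
L=np.array([c*d[0]+n*d[1],-n*d[0]+c*d[1]])*1000
print('t',o['clock'],'tip rel pivot line x %.1f, station y %.1f, z-106: %.1f mm'%(L[0]+25,L[1],(tip[2]-.106)*1000),'F',np.round(o['wrist_force'],1),'open',o['opening'])
Rs=Ro.from_euler('z',s[2])*Ro.from_matrix(np.diag([-1,1,-1])); print('rot err tool deg',np.degrees((R.inv()*Rs).as_rotvec()).round(2))
E
python3 st.py
```

```text
clock: 0.72
tool_pos: [0.2653, 0.4991, 0.3023]
ee_rot: [-0.009, 1.0, -0.0, -0.0]
wrist_force: [1.1, 0.4, -0.1]
opening: 0.0405
grasp_force: 0.0
clock: 1.35
tool_pos: [0.4184, 0.3319, 0.3025]
ee_rot: [-0.009, 1.0, -0.0, -0.0]
wrist_force: [-0.2, 0.1, 0.5]
opening: 0.0005
grasp_force: 0.0
t 1.35 tip rel pivot line x -148.8, station y 291.1, z-106: 132.5 mm F [-0.2  0.1  0.5] open 0.000506112818139588
rot err tool deg [-0.02 -0.02  0.03]
```

```bash
python3 -m crank '{"slide":[[-3,-3.6,0],[-3,-3.6,0],[-3,-3.6,0],[-2.9,-3.6,0],[0,0,0]],"twist":[[0,0,0],[0,0,0],[0,0,0],[0,0,0],[0,0,0]]}' >/dev/null; python3 st.py
python3 -m crank '{"slide":[[0,0,3.5],[0,0,3.5],[0,0,3],[0,0,1.5],[0,0,0]],"twist":[[0,0,0],[0,0,0],[0,0,0],[0,0,0],[0,0,0]]}' >/dev/null; python3 st.py
```

```text
t 1.975 tip rel pivot line x -28.2, station y 143.5, z-106: 131.9 mm F [-0.2  0.7  0.8] open 0.0002112434474979402
rot err tool deg [-0.17  0.03 -0.45]
t 2.6 tip rel pivot line x -31.4, station y 149.0, z-106: 17.1 mm F [-0.5  0.1  0.3] open 0.00042459053802933834
rot err tool deg [-0.02 -0.11  0.08]
```

```bash
python3 -m crank '{"slide":[[0,0,0.6],[0,0,0.5],[0,0,0],[0,0,0]],"twist":[[0,0,0],[0,0,0],[0,0,0],[0,0,0]]}' >/dev/null; python3 st.py
for i in 1 2 3; do python3 -m crank '{"slide":[[0,0,0.15],[0,0,0]],"twist":[[0,0,0],[0,0,0]]}' >/dev/null; python3 st.py;done
```

```text
t 3.1 tip rel pivot line x -30.3, station y 148.6, z-106: 7.0 mm F [ 0.9 -0.8  0.1] open 0.00025147885592996955
rot err tool deg [0.01 0.03 0.02]
t 3.35 tip rel pivot line x -30.5, station y 148.5, z-106: 5.2 mm F [-0.9 -0.3 -0. ] open 0.00045030489531435743
rot err tool deg [ 0.   -0.    0.02]
t 3.6 tip rel pivot line x -30.6, station y 148.5, z-106: 3.6 mm F [-0.7  0.   0.4] open 0.0007788035275838377
rot err tool deg [ 0.   -0.01  0.02]
t 3.85 tip rel pivot line x -30.5, station y 148.6, z-106: 2.2 mm F [0.5 0.7 0.7] open 0.00032182024899557904
rot err tool deg [0.01 0.01 0.02]
```

```bash
for i in 1 2; do python3 -m crank '{"slide":[[0,0,0.1],[0,0,0]],"twist":[[0,0,0],[0,0,0]]}' >/dev/null; python3 st.py|head -1;done
```

```text
t 4.1 tip rel pivot line x -30.5, station y 148.6, z-106: 1.3 mm F [-0.2 -0.5  1.8] open 0.0004167872029006501
t 4.35 tip rel pivot line x -30.5, station y 148.6, z-106: 0.2 mm F [-0.3  0.8  1.6] open 0.0007499914515178229
```

```bash
python3 -m crank '{"slide":[[0,0,0.1],[0,0,0]],"twist":[[0,0,0],[0,0,0]]}' >/dev/null; python3 st.py|head -1
```

```text
t 4.6 tip rel pivot line x -30.5, station y 148.6, z-106: -0.9 mm F [-0.9  0.3  1.3] open 0.0007812165867024582
```

```bash
for i in 1 2 3; do python3 -m crank '{"slide":[[0,0,0.15],[0,0,0]],"twist":[[0,0,0],[0,0,0]]}' >/dev/null; python3 st.py|head -1;done
```

```text
t 4.85 tip rel pivot line x -30.4, station y 148.6, z-106: -2.4 mm F [0.3 0.1 1.2] open 0.0008029109336938679
t 5.1 tip rel pivot line x -30.3, station y 148.6, z-106: -3.8 mm F [ 0.4 -0.4  1.7] open 0.00033449904676964836
t 5.35 tip rel pivot line x -30.5, station y 148.5, z-106: -5.4 mm F [1.  0.4 2.4] open 0.0002796867502368087
```

Flap 1 has given about 7 mm under 1.5 N, so it is the free one. I'll push it further down.

```bash
for i in 1 2; do python3 -m crank '{"slide":[[0,0,0.3],[0,0,0.3],[0,0,0]],"twist":[[0,0,0],[0,0,0],[0,0,0]]}' >/dev/null; python3 st.py|head -1;done
python3 -m crank '{"slide":[[-0.3,0,0],[-0.3,0,0],[0,0,0]],"twist":[[0,0,0],[0,0,0],[0,0,0]]}' >/dev/null; python3 st.py|head -1
```

```text
t 5.725 tip rel pivot line x -30.9, station y 148.5, z-106: -11.7 mm F [ 0.5 -0.4  2.2] open 0.0003728771102618259
t 6.1 tip rel pivot line x -31.0, station y 148.4, z-106: -17.7 mm F [-0.5 -0.5  1.5] open 0.0005690757535747992
t 6.475 tip rel pivot line x -24.9, station y 148.3, z-106: -17.6 mm F [-2.  -0.1  0.3] open 0.0003607045866235421
```

```bash
python3 -m crank '{"slide":[[0,0,-0.3],[-0.3,0,0],[-0.3,0,0],[0,0,0]],"twist":[[0,0,0],[0,0,0],[0,0,0],[0,0,0]]}' >/dev/null; python3 st.py|head -1
for i in 1 2; do python3 -m crank '{"slide":[[-0.2,0,0],[0,0,0]],"twist":[[0,0,0],[0,0,0]]}' >/dev/null; python3 st.py|head -1;done
python3 - <<'E'
from bench import eyes; import cv2
from geo import *
i=eyes.capture('scene'); cv2.imwrite('pics/s1.png',cv2.resize(i[80:280,150:420],None,fx=2.9,fy=2.9,interpolation=cv2.INTER_CUBIC))
E
```

```text
t 6.975 tip rel pivot line x -19.1, station y 148.5, z-106: -14.6 mm F [-4.2 -0.2 -2.2] open 0.0004545566724854846
t 7.225 tip rel pivot line x -16.7, station y 148.4, z-106: -14.5 mm F [-3.9  0.5 -2. ] open 0.0007756638505788016
t 7.475 tip rel pivot line x -14.6, station y 148.3, z-106: -14.5 mm F [-4.2 -0.3 -1.4] open 0.00034924578229178775
```

View pics/s1.png

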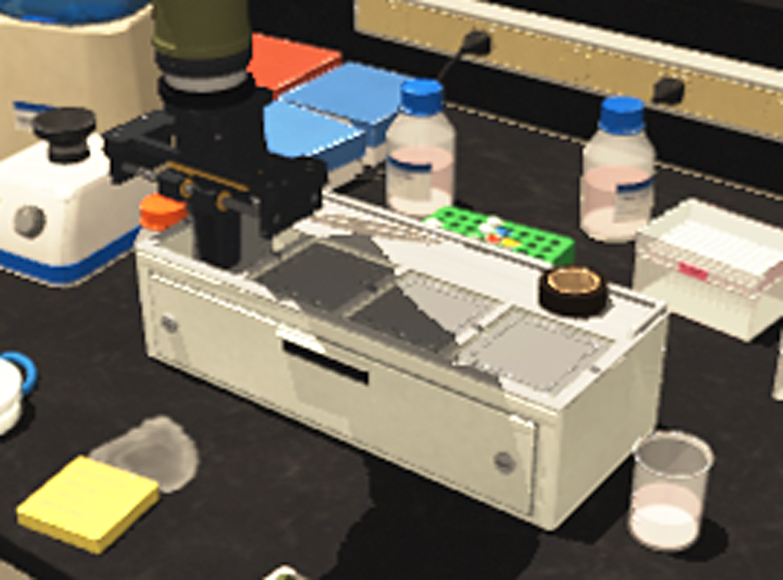

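The finger is in the leftmost well (crop about (220,240)), and the grey plate stands up behind it at about (260,240). I'll nudge it further, watching the force.

```bash
python3 -m crank '{"slide":[[-0.1,0,0],[0,0,0]],"twist":[[0,0,0],[0,0,0]]}' >/dev/null; python3 st.py|head -1
```

```text
t 7.775 tip rel pivot line x -13.8, station y 148.3, z-106: -14.5 mm F [-4.5  0.1 -3.2] open 0.0005031553530310397
```

```bash
python3 -m crank '{"slide":[[-0.05,0,0],[0,0,0]],"twist":[[0,0,0],[0,0,0]]}' >/dev/null; python3 st.py|head -1
```

```text
t 8.025 tip rel pivot line x -13.8, station y 148.3, z-106: -14.5 mm F [-4.8  0.4 -1.3] open 0.00017659478793061428
```

```bash
python3 -m crank '{"slide":[[-0.05,0,0],[0,0,0]],"twist":[[0,0,0],[0,0,0]]}' >/dev/null; python3 st.py|head -1
```

```text
t 8.275 tip rel pivot line x -13.7, station y 148.3, z-106: -14.5 mm F [-6.9  0.8 -0.9] open 0.0008030240526429222
```

```bash
python3 -m crank '{"slide":[[-0.1,0,0],[0,0,0]],"twist":[[0,0,0],[0,0,0]]}' >/dev/null; python3 st.py|head -1
```

```text
t 8.525 tip rel pivot line x -13.7, station y 148.3, z-106: -14.6 mm F [-8.7 -0.5  0. ] open 0.0004381759476536571
```

The tip has stopped advancing while the force builds, so the flap is at its stop. I'll back off, lift, and check.

```bash
python3 -m crank '{"slide":[[0.5,0,0],[0.5,0,0],[0,0,-0.8],[0,0,-2],[0,0,-3]],"twist":[[0,0,0],[0,0,0],[0,0,0],[0,0,0],[0,0,0]]}' >/dev/null; python3 -m crank '{"slide":[[0,0,-4],[0,0,-4],[2,0,-2],[5,0,0],[5,0,0]],"twist":[[0,0,0],[0,0,0],[0,0,0],[0,0,0],[0,0,0]]}'>/dev/null;python3 -m crank '{"slide":[[3,0,0],[0,0,0],[0,0,0]],"twist":[[0,0,0],[0,0,0],[0,0,0]]}'>/dev/null; python3 st.py
python3 - <<'E'
from bench import eyes; import cv2,numpy as np
i=eyes.capture('scene')[80:280,180:400]; j=eyes.capture('top')[130:330,150:400]
cv2.imwrite('pics/s2.png',cv2.resize(i,None,fx=2.9,fy=2.9,interpolation=cv2.INTER_CUBIC))
cv2.imwrite('pics/t2.png',cv2.resize(j,None,fx=2.9,fy=2.9,interpolation=cv2.INTER_CUBIC))
E
```

```text
t 10.15 tip rel pivot line x -169.6, station y 149.0, z-106: 144.4 mm F [-0.5 -0.6  0.3] open 0.0004949084833720637
rot err tool deg [ 0.08  0.17 -0.02]
```

View pics/s2.png

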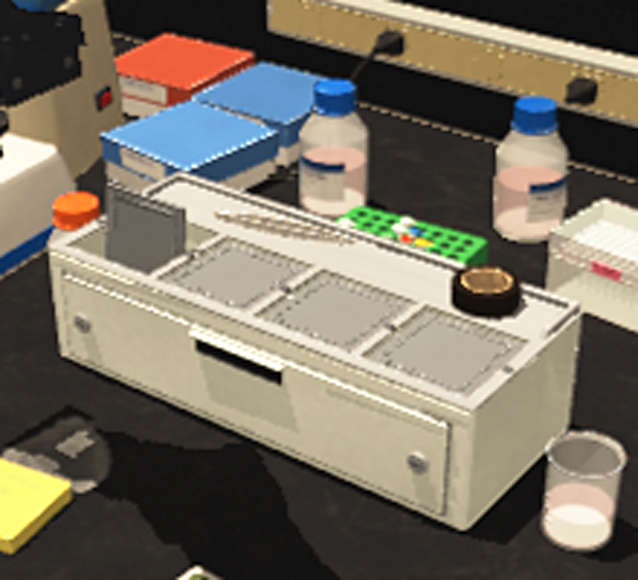

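View pics/t2.png

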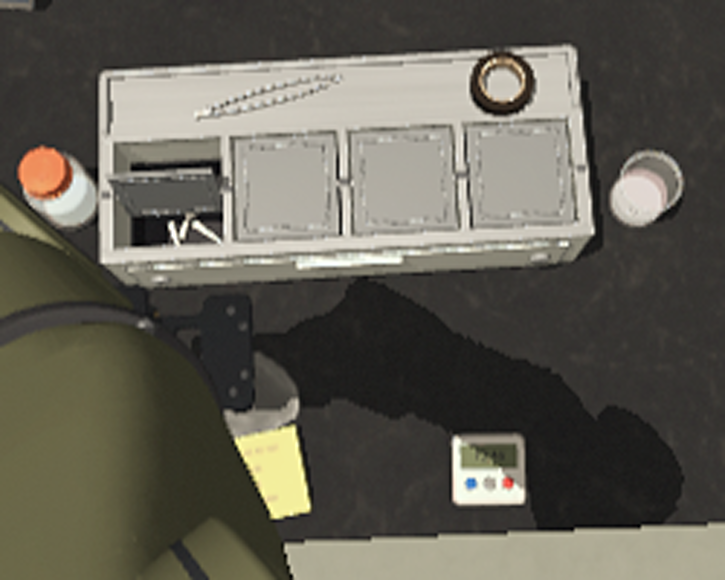

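The leftmost flap stands up, with its top edge in the scene crop running from (107,182) to (186,212). The other flaps, forceps, tape, beaker, bottle and timer look undisturbed. I'll check the angle numerically.

Run:
```python
from geo import *
s=[0.5975,0.0440,0.01825]
def edge(t,sg=1): # ends of the raised back edge (mid-thickness)
    return world([[-.025+.044*np.cos(t),.147+e,.106+.044*np.sin(t)] for e in(.043,-.043)],s)
for t in(1.0,1.2,1.3,1.4,1.45):
    print(t,project('scene',edge(t)).round(1).tolist(),(2.9*(project('top',edge(t))-[150,130])).round(0).tolist())
```

```text
1.0 [[222.0, 142.2], [248.8, 151.3]] [[106.0, 155.0], [213.0, 149.0]]
1.2 [[219.7, 141.8], [246.6, 151.0]] [[105.0, 163.0], [212.0, 157.0]]
1.3 [[218.5, 141.9], [245.4, 151.1]] [[105.0, 167.0], [212.0, 161.0]]
1.4 [[217.3, 142.1], [244.2, 151.4]] [[104.0, 172.0], [212.0, 166.0]]
1.45 [[216.6, 142.3], [243.6, 151.6]] [[104.0, 175.0], [212.0, 169.0]]
```

The observed corners match about 1.4–1.45 rad, above the 1.2 rad needed, so I'm handing in.

```bash
python3 -c "
from bench import job; print(job.close_job())"
```

```text
the job is handed in; nothing more can be done
None
```

Flap 1 (the leftmost) was the free one; it now stands open at about 1.4 rad by the camera fit, the other things look unmoved in the pictures, the hand is clear, and the job was handed in shortly after 10 s on the robot clock (no verdict was returned).

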